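# Clamp a respirator filter in its leak-test fixture

### The job

Get the white, blue-banded respirator filter on the aluminium fixture ready for its leak test. With the fingertips push it along the plate until it rests against both locating pins, then push the red lever of the toggle clamp over and down past its dead point until it snaps into lock with the rubber stopper pressing on the filter's neck. Only push: do not take hold of the filter's neck, lift or tip the filter, and leave everything else on the bench where it stands.

Things in the scene. Friction and masses are not known exactly. Their poses are not given: they have to be found in the camera images.
- fixture: aluminium plate 335 x 150 mm, 12 mm thick, with a toggle clamp on a blue riser. Origin on the table top, on the plate's centre line; in this frame the plate spans x -220 to +115, y -75 to +75 mm. x points level from the loading end to the clamp: the filter is pushed home along +x, the lever is thrown towards +x and down. Riser and clamp frame reach x -19 to +87, y -28 to +28, up to z 114 mm
- filter: the filter to clamp, loose on the plate, 35 to 65 mm short of its seat: white round body, 100 mm diameter, 38 mm high, blue band, about 130 g, grey threaded neck (40 mm diameter, 16 mm tall) on top. Origin: centre of its underside, on the plate (z = 12 mm); z along its axis. Slides with 1 to 2 N
- filter_neck (a point): centre of the filter's neck: on its axis, 46 mm above the filter's underside, 8 mm below the neck's top
- seat (a point): fixed point of the fixture where the filter's origin lies when the filter rests against both pins (fixture frame: x -95, y 0, z 12 mm). The two steel locating pins, 12 mm diameter, 30 mm tall, stand on the plate at x -67, y +48 and -48 mm
- stopper: black rubber stopper, 32 mm wide, at the end of the clamp's arm; origin at its tip. While the lever is open the arm stands upright above fixture x 0, up to about 195 mm above the table, the stopper pointing to the fixture's -x (tip at x about -60, z about 160 mm); as the lever is pushed over it swings down onto the neck of a filter at the seat, and presses with 20 to 30 N when locked
- clamp_lever (a joint): angle of the red lever, rad: 0 fully open, growing as it is pushed over and down; dead point about 1.15; 1.30 locked, lever level on its stop. Starts between 0.05 and 0.25; friction 0.2 N m. With a filter seated, the last 0.25 rad before the dead point squeeze the rubber, take up to about 10 N at lever_pad and spring back if let go; beyond it snaps over by itself
- lever_hinge (a point): fixed point on the lever's hinge axis (fixture frame: x 61, y 0, z 100 mm); the axis runs along the fixture's y. At joint value j the lever's centre line rises from here at 1.30 - j rad above the level, towards the fixture's +x
- lever_pad (a point): point to push, moves with the lever: middle of the upper face of its red grip, 125 mm from the hinge along the lever and 11 mm off its centre line. The grip is 20 mm wide, 22 mm thick, from 55 to 153 mm from the hinge. Locked, this point is 111 mm above the table; fully open 223 mm
- spare_filter_center (a point): bystander on the table: filter like the first but with an orange band, 100 mm diameter, 54 mm tall with its neck; the point is 19 mm above the table
- canister_center (a point): bystander: grey gas filter canister with brown band, 104 mm diameter, 88 mm tall with its neck; the point is 36 mm above the table
- plug_cap_center (a point): bystander: red thread plug, 48 mm diameter, 24 mm tall; the point is at half height
- hose_adapter_center (a point): bystander: aluminium and brass hose adapter standing on end, 42 mm diameter, 54 mm tall; the point is at half height
- gas_monitor_center (a point): bystander: black hand-held gas monitor lying flat, 140 x 74 x 38 mm; the point is at its centre, half-way up
- cal_gas_center (a point): bystander: small salmon-coloured calibration gas cylinder with yellow shoulder standing upright, 66 mm diameter, 170 mm tall; the point is 70 mm above the table
- screwdriver: bystander: screwdriver lying on the table; origin on its underside at the table
There are look-alikes about, which are no part of the job. Leave any pink or purple look-alike of the filter alone.

How it is judged:
On the way, in this order (a step that is already met when the one before it is completed fails the run):
1. the filter rests home against both pins with the clamp still open (horizontal distance between filter and seat below 0.004 m and value of joint clamp_lever below 0.8 rad), for 0.2 s.
2. the lever is past its dead point and locked (value of joint clamp_lever above 1.26 rad), for 0.2 s.
At the end, for the whole second after the job is handed in: The lever is locked (joint above 1.26 rad), the stopper presses on the filter with more than 10 N, and the filter stands still and upright (within 0.06 rad) with its axis within 5 mm of the seat (value of joint clamp_lever above 1.26 rad and contact force between stopper and filter above 10 N and horizontal distance between filter and seat below 0.005 m and angle between filter's own z axis and vertical below 0.06 rad and linear speed of filter below 0.02 m/s); the robot touches nothing.
It fails at once if the filter is lifted off the plate (by more than 8 mm) (z of filter in the frame of fixture above 0.02 m).
It fails at once if the filter is tipped (by more than 0.3 rad) (angle between filter's own z axis and vertical above 0.3 rad).
It fails at once if the fingers take hold of the filter's neck (grasp point within 15 mm of its centre) (distance between the grasp point and filter_neck below 0.015 m).
It fails at once if something else on the bench is moved by more than 20 mm (distance of any of spare_filter_center, canister_center, plug_cap_center, hose_adapter_center, gas_monitor_center, cal_gas_center, screwdriver from where it was at the start of the episode above 0.02 m).
It also fails if it takes over 64 s, if anything falls off the work surface, if the arm or the gripper's body presses on something with over 40 N, if the wrist force passes 120 N, or if a joint passes its speed limit or range.

### The arm

A 7-joint arm with a two-finger parallel gripper is mounted at the origin on the work surface. World frame = base frame: x ahead of the robot, y to its left, z up, the work surface at z = 0. Lengths are in m, angles in rad, forces in N, time in s.
With the tool pointing down it reaches from about 0.35 to 0.9 m from the base axis. Payload 8.1 kg.
Tool frame: the origin (TCP) lies midway between the tips of the shut fingers; the grasp point (between the pads) lies 19 mm behind it; z points along the fingers, y is the line along which they close (so a half turn about z gives the same grasp; the last joint's range is limited). The gripper opens to 92 mm and grips with 3 to 60 N. Pads are 19 mm wide; open, the fingers measure 130 mm over their backs; the gripper's body (75 mm by 190 mm) begins 47 mm behind the grasp point.
Start: joints at [1.204, 0.434, 0.025, 1.573, -0.012, 1.134, -0.075], TCP at [0.163, -0.603, 0.227] pointing down, gripper open.
Joint ranges: [-2.62, 2.62], [-0.44, 2.09], [-1.27, 1.32], [0.08, 2.57], [-1.32, 4.46], [0.12, 2], [-2.74, 2.74]. Speed limits (rad/s): [2.22, 2.22, 3.01, 3.01, 3.14, 3.14, 3.14].

### API

Orientations are given as a rotation vector (axis times angle).
In Python, from cell import arm gives the robot as it stands.
- The arm moves only by the tool move_arm, never from a script. Its argument "motion" is a list of rows, each an object of numbers: "tx", "ty", "tz": the shift along the tool's x, y, z normalised to -1 to 1, where 1 is 1000 mm; "twist": the turn about the tool's z normalised to -1 to 1, where 1 is pi/2 rad. In form: [{"tx": .., "ty": .., "tz": .., "twist": ..}, ...]. A call has 1 to 12 rows; each row shifts and turns the commanded pose from where the row before left it, along the tool's axes as they then stand; what a row does not reach is not made up. A row lasts 1/10 s, in which the tool goes at most 50 mm and 8.59 degrees, less where a joint would pass 70% of its speed; a pose out of reach is approached as far as the arm can. A call with a number of a shift or a turn outside -1 to 1 is refused whole. A call with a gripper value outside its range is refused whole. "gripper" is the gripper's target within -1 to 1 (shut at 1, half-way at 0, fully open at -1), set as the call begins (left out, the last holds). The fingers move at their own pace and stop on an object; "squeeze" is the grip in N (left out, the last holds). Time passes only in rows, so rows that do not move let the fingers close. It gives the time, the measured TCP pose, the force, the opening and the grip force at its end, in the units of the state.
- arm.observe(): the state, without advancing time (a new reading comes with each control period).
- arm.get_image(name): name is "scene" or "top" or "wrist"; returns the picture (400x640x3 uint8, red, green, blue); there is no depth.
- arm.calibration(name): a dict with "K" (3x3 intrinsics, pixels), "T" (4x4, takes a point from camera to world coordinates). Camera axes: x right, y down, z forward; pixel columns grow to the right and rows downward; lengths in m; the calibration is good to about 2 mm. A picture is of the moment at which its call begins: read the wrist's pose just before it. calibration takes no time and is no camera call; for the wrist camera it gives the pose at the moment of the call.
- arm.sign_off(): hands the job in; it is judged then, once.
Trained networks look in the newest picture that a camera, given by its name, has taken for a name from the list of things; names that differ only in an ending like _2 or _b are one class to them, and where a whole thing is asked for, a point or a joint stands for the part that bears it (a point fixed in the world has none). Each returns a list of dicts, best first, with "conf" (0 to 1); they miss things now and then, are a little off and sometimes report something else, mostly with a low value. They report only what shows in the picture. A call takes as long as a camera call. They do not tell look-alikes from the thing itself.
- arm.look_for(camera, query): "point" ([column, row] as shares, 0 to 1, of the picture: columns of its width, rows of its height, amid what is visible of it).
- arm.regions_of(camera, query): "region" (400x640 bool, what is visible of it) and "point" ([column, row] as shares, 0 to 1, of the picture: columns of its width, rows of its height, amid what is visible of it).
- arm.place_of(camera, query): "point" ([column, row] as shares, 0 to 1, of the picture: columns of its width, rows of its height: a listed point, or the origin of a listed thing).
The state is a dict: "clock": time; "joints": joint angles; "dq": joint speeds; "joint_efforts": joint torques, N m; "position": TCP position; "ee_rot": TCP orientation; "force": force on the tool from outside, world axes, zero at the start; "ft_torque": the same for the moment, N m; "width": opening from 0.0 (shut) to 1.0 (fully open); "gripper_force": force on a finger pad.
Only numpy, scipy, OpenCV 4.12 (cv2) and the standard library are available. Lean on these libraries where they do the work, as an engineer would, in place of code of your own. Each camera call takes 0.05 s, during which the arm holds its last target. There are 200 camera calls.

## Working session

There is one attempt and no reset: what is moved stays moved. The work goes in short steps, Python scripts to look and compute and a tool call to move; the robot and the scene stay as the last step left them, time stands still between calls to the robot, and variables do not carry over. Pictures are saved under pics/ and viewed, at most 10 in all, crops included, and the job is handed in when it is done.

Besides the shell and the picture viewer there is one more tool, called after "Emit:" as name(argument=value, ...), one argument or row to a line, values as JSON. move_arm: Moves the arm, as the interface text tells. Scaled input: -1 to 1 covers 1000 mm each way for a shift and pi/2 rad each way for a turn. Its arguments: {"type":"object","properties":{"motion":{"type":"array","items":{"type":"object","properties":{"tx":{"type":"number"},"ty":{"type":"number"},"tz":{"type":"number"},"twist":{"type":"number"}}}},"gripper":{"type":"number"},"squeeze":{"type":"number"}},"required":["motion"]}

```bash
mkdir -p pics
cat > h.py <<'E'
import numpy as np,cv2
from cell import arm
def ray(cam,p):
    c=arm.calibration(cam);K=np.array(c["K"]);T=np.array(c["T"])
    d=T[:3,:3]@np.linalg.solve(K,[p[0]*640,p[1]*400,1.]);return T[:3,3],d
def at_z(cam,p,z):
    o,d=ray(cam,p);return o+d*(z-o[2])/d[2]
def save(cam,n,crop=None,s=1):
    im=arm.get_image(cam)[:,:,::-1]
    if crop: im=im[crop[1]:crop[3],crop[0]:crop[2]]
    cv2.imwrite("pics/"+n,cv2.resize(im,None,fx=s,fy=s,interpolation=cv2.INTER_CUBIC))
def proj(cam,P):
    c=arm.calibration(cam);K=np.array(c["K"]);T=np.linalg.inv(np.array(c["T"]))
    q=K@(T[:3,:3]@np.array(P)+T[:3,3]);return q[:2]/q[2]
E
python3 - <<'E'
from h import *
np.set_printoptions(precision=3,suppress=True)
save("top","top.png");save("scene","scene.png")
for q,z in [("filter",.012),("filter_neck",.058),("seat",.012),("fixture",0),("lever_hinge",.1),("lever_pad",.21),("stopper",.16),("spare_filter_center",.019),("canister_center",.036),("plug_cap_center",.012),("hose_adapter_center",.027),("gas_monitor_center",.019),("cal_gas_center",.07),("screwdriver",0)]:
    for r in arm.place_of("top",q)[:3]: print(q,round(r["conf"],2),np.array(r["point"])*[640,400],at_z("top",r["point"],z))
print(arm.observe())
E
```

```text
filter 0.97 [326.784 224.68 ] [ 0.478 -0.069  0.012]
filter 0.91 [415.616 293.12 ] [ 0.292 -0.325  0.012]
filter 0.77 [393.92 184.  ] [ 0.601 -0.26   0.012]
filter_neck 0.96 [421.184 293.12 ] [ 0.297 -0.329  0.058]
filter_neck 0.85 [398.272 185.32 ] [ 0.591 -0.264  0.058]
filter_neck 0.83 [328.512 229.2  ] [ 0.464 -0.072  0.058]
seat 0.91 [312.896 215.48 ] [ 0.504 -0.029  0.012]
lever_hinge 0.92 [257.6  203.68] [0.525 0.121 0.1  ]
lever_pad 0.85 [229.888 192.12 ] [0.541 0.176 0.21 ]
stopper 0.39 [303.808 211.08 ] [ 0.504 -0.004  0.16 ]
spare_filter_center 0.95 [267.328 136.   ] [0.731 0.11  0.019]
canister_center 0.9 [320.128 156.8  ] [ 0.671 -0.045  0.036]
plug_cap_center 0.63 [306.304 261.88 ] [ 0.371 -0.013  0.012]
plug_cap_center 0.42 [302.976 212.   ] [0.513 0.    0.012]
hose_adapter_center 0.43 [259.712 254.08 ] [0.39  0.118 0.027]
gas_monitor_center 0.97 [156.48 254.68] [0.38  0.411 0.019]
cal_gas_center 0.89 [144.192 154.32 ] [0.657 0.445 0.07 ]
screwdriver 0.92 [449.024 238.92 ] [ 0.448 -0.423  0.   ]
screwdriver 0.45 [266.176 138.52 ] [0.728 0.115 0.   ]
{'clock': 0.8, 'joints': array([ 1.204,  0.435,  0.025,  1.573, -0.012,  1.134, -0.075]), 'dq': array([-0.   , -0.001,  0.002,  0.   ,  0.001, -0.   , -0.   ]), 'joint_efforts': array([  0.001, -66.759,   0.984, -31.479,  -0.061,   0.033,   0.   ]), 'position': array([ 0.163, -0.603,  0.227]), 'ee_rot': array([ 3.114,  0.413, -0.   ]), 'force': array([ 0.423, -0.556, -0.307]), 'ft_torque': array([0.039, 0.039, 0.002]), 'gripper_force': 0.0, 'width': 0.9961718502646755}
```

View pics/top.png

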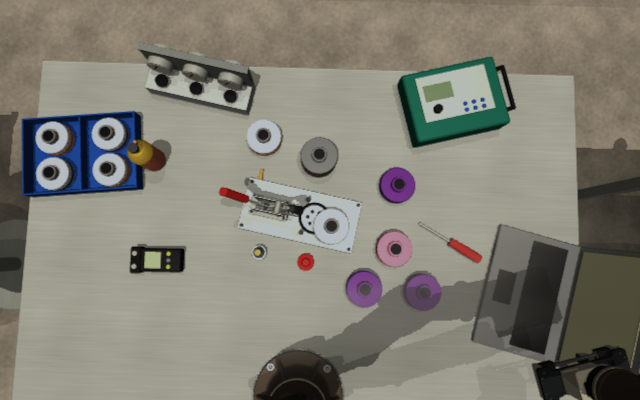

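View pics/scene.png

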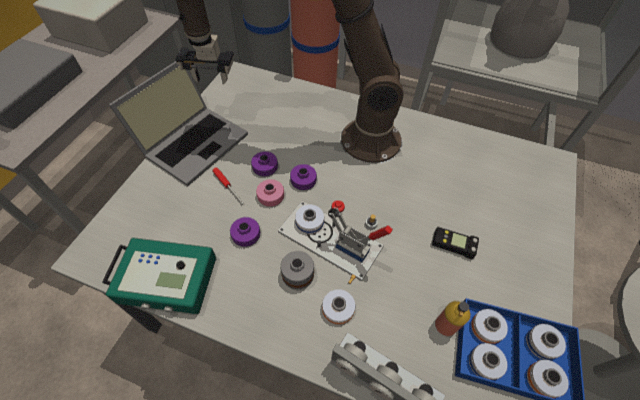

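The target is the white filter on the plate at top (331,226). It could be confused with the purple ones (397,185), (364,288), (423,292), the pink one (394,248), the orange-banded spare (264,137) and the four in the blue tray (50–110,130–175). The red lever is at (233,194). I'll check this in one close crop and get the plate's pose.

Run:
```python
from h import *
np.set_printoptions(precision=4,suppress=True)
im=arm.get_image("top")[:,:,::-1]
x0,y0=215,160
c=cv2.resize(im[y0:y0+105,x0:x0+155],None,fx=5,fy=5,interpolation=cv2.INTER_CUBIC)
cv2.imwrite("pics/crop.png",c)
for q in ["fixture","filter","stopper","clamp_lever"]:
    for r in arm.regions_of("top",q)[:1]:
        m=r["region"].astype(np.uint8); print(q,r["conf"],m.sum(),np.array(r["point"])*[640,400])
        if q=="fixture":
            pts=cv2.findNonZero(m); print(cv2.boxPoints(cv2.minAreaRect(pts)))
for q in ["seat","lever_hinge","lever_pad","filter","filter_neck","stopper"]:
    for cam in ["scene"]:
        for r in arm.place_of(cam,q)[:2]: 
            z=dict(seat=.012,lever_hinge=.1,lever_pad=.21,filter=.012,filter_neck=.058,stopper=.16)[q]
            print(cam,q,r["conf"],np.array(r["point"])*[640,400],at_z(cam,r["point"],z))
```

```text
fixture 0.94 5169 [289.088 211.2  ]
[[212.4569 221.4297]
 [226.5446 162.7307]
 [363.9123 195.6989]
 [349.8245 254.3979]]
filter 0.96 1030 [397.376 184.2  ]
stopper 0.4 95 [299.072 211.92 ]
clamp_lever 0.81 373 [237.376 196.68 ]
scene seat 0.82 [319.296 230.   ] [ 0.4926 -0.0351  0.012 ]
scene lever_hinge 0.9 [360.384 240.08 ] [0.5275 0.1161 0.1   ]
scene lever_hinge 0.69 [341.696 245.92 ] [0.5692 0.0688 0.1   ]
scene lever_pad 0.71 [381.696 230.8  ] [0.5388 0.1718 0.21  ]
scene filter 0.92 [312.832 224.68 ] [ 0.4811 -0.064   0.012 ]
scene filter 0.83 [248.128 232.   ] [ 0.5924 -0.2589  0.012 ]
scene filter_neck 0.82 [243.008 226.12 ] [ 0.6003 -0.2666  0.058 ]
scene filter_neck 0.8 [309.824 214.2  ] [ 0.4724 -0.0787  0.058 ]
scene stopper 0.53 [327.168 211.6  ] [ 0.5046 -0.0065  0.16  ]
```

View pics/crop.png

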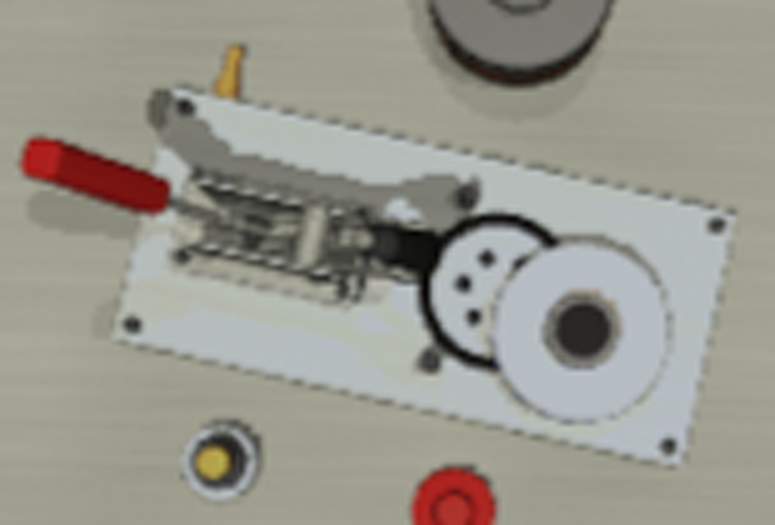

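```bash
cat >> h.py <<'E'
import json,os
if os.path.exists("fx.json"):
    F=json.load(open("fx.json"));a=F["a"];R=np.array([[np.cos(a),-np.sin(a)],[np.sin(a),np.cos(a)]]);t=np.array(F["t"])
    w=lambda x,y:R@[x,y]+t
    f=lambda P:R.T@(np.array(P)[:2]-t)
E
python3 - <<'E'
from h import *
np.set_printoptions(precision=4,suppress=True)
pc=lambda u,v:np.array([(u/5+215)/640,(v/5+160)/400])
W=np.array([at_z("top",pc(*p),.012)[:2] for p in [(735,210),(683,465),(115,340),(168,88)]])
M=np.array([(-.22,-.075),(-.22,.075),(.115,.075),(.115,-.075)])
print(W, [np.linalg.norm(W[i]-W[i-1]) for i in range(4)])
A=M-M.mean(0);B=W-W.mean(0);a=np.arctan2((A[:,0]*B[:,1]-A[:,1]*B[:,0]).sum(),(A*B).sum())
R=np.array([[np.cos(a),-np.sin(a)],[np.sin(a),np.cos(a)]]);t=W.mean(0)-R@M.mean(0)
print("a",a,np.degrees(a),"t",t,"res",W-(M@R.T+t))
json.dump(dict(a=a,t=list(t)),open("fx.json","w"))
import h,importlib;importlib.reload(h);from h import *
print("seat",w(-.095,0),"hinge",w(.061,0))
for n,p,z in [("neck",(582,330),.066),("disc",(583,330),.05)]: P=at_z("top",pc(*p),z);print(n,P,f(P))
for p in [(467,195),(430,362)]: print("pin",f(at_z("top",pc(*p),.04)))
P=at_z("top",(229.9/640,192.1/400),.21);print("pad",f(P))
print("plug",f((.371,-.013)),"adapter",f((.39,.118)),"canister",f((.671,-.045)),"driver?")
for j in (0,.15,.25): 
    e=1.3-j; print(j,.061+.125*np.cos(e)-.011*np.sin(e),.1+.125*np.sin(e)+.011*np.cos(e))
E
```

```text
[[ 0.5466 -0.169 ]
 [ 0.3997 -0.1417]
 [ 0.4619  0.1849]
 [ 0.6085  0.1606]] [np.float64(0.335302800512736), np.float64(0.14938943458816073), np.float64(0.33247116611771227), np.float64(0.14859771885764242)]
a 1.3859547753602246 79.40935922414297 t [0.5138 0.0603] res [[-0.0005  0.0008]
 [ 0.      0.0005]
 [ 0.0007 -0.0022]
 [-0.0002  0.001 ]]
seat [ 0.4964 -0.0331] hinge [0.525  0.1203]
neck [ 0.4725 -0.0798  0.066 ] [-0.1454  0.0149]
disc [ 0.4732 -0.0811  0.05  ] [-0.1465  0.0139]
pin [-0.0672 -0.0473]
pin [-0.0669  0.0489]
pad [ 0.1188 -0.0058]
plug [-0.0983  0.1269] adapter [0.0339 0.1323] canister [-0.0746 -0.1738] driver?
0 0.08383821353848431 0.22338726029201958
0.15 0.10202052676765391 0.2185888543822909
0.25 0.11365472550493169 0.21390118472606115
```

The crop confirms the target: the white filter on the plate, overlapping its black seat ring, with the neck at crop (582,330). The pins project to within 1 mm of their nominal places. The filter sits at fixture (-146, +14) mm. I'll lift and turn the tool so its x lies along fixture +x, with the fingers half open as a V cradle.

Emit:
move_arm(
  gripper=-0.3,
  motion=[
    {"tz": -0.04},
    {"tz": -0.04},
    {"tz": -0.04},
    {"twist": -0.0893},
    {"twist": -0.0893},
    {"twist": -0.0893},
    {"twist": -0.0893},
    {"twist": -0.0893},
    {"twist": -0.0893},
    {"twist": -0.0893},
    {"twist": -0.0893},
  ],
)

```text
invalid input
```

```bash
cat >> h.py <<'E'
from scipy.spatial.transform import Rotation as Ro
def where():
    s=arm.observe();M=Ro.from_rotvec(s["ee_rot"]).as_matrix();h=np.arctan2(M[1,0],M[0,0])
    print("t",s["clock"],"P",s["position"],"fix",f(s["position"])*1000,"z",s["position"][2]*1000,"heading err deg",np.degrees(h-a),"width",s["width"]*92,"F",s["force"],"tilt",M[2],"q",s["joints"])
    return s,M
def delta(x,y,z):
    s,M=where();T=np.array([*w(x,y),z]);print("tool shift mm",M.T@(T-s["position"])*1000)
E
python3 -c "
from h import *
np.set_printoptions(precision=3,suppress=True)
delta(-.235,0,.12)"
```

```text
t 1.35 P [ 0.163 -0.603  0.227] fix [-716.894  222.937] z 226.72744914847502 heading err deg -64.30233803063238 width 92.02056557373336 F [ 0.715 -0.1   -0.365] tilt [-0.  0. -1.] q [ 1.204  0.435  0.025  1.573 -0.012  1.134 -0.075]
tool shift mm [ 409.848 -337.564  106.721]
```

Emit:
move_arm(
  gripper=-0.3,
  squeeze=20,
  motion=[
    {"tx": 0,"ty": 0,"tz": -0.04,"twist": 0},
    {"tx": 0,"ty": 0,"tz": -0.04,"twist": 0},
    {"tx": 0,"ty": 0,"tz": -0.04,"twist": 0},
    {"tx": 0,"ty": 0,"tz": 0,"twist": -0.09},
    {"tx": 0,"ty": 0,"tz": 0,"twist": -0.09},
    {"tx": 0,"ty": 0,"tz": 0,"twist": -0.09},
    {"tx": 0,"ty": 0,"tz": 0,"twist": -0.09},
    {"tx": 0,"ty": 0,"tz": 0,"twist": -0.09},
    {"tx": 0,"ty": 0,"tz": 0,"twist": -0.09},
    {"tx": 0,"ty": 0,"tz": 0,"twist": -0.09},
    {"tx": 0,"ty": 0,"tz": 0,"twist": -0.085},
  ],
)

```text
clock: 2.45
position: [0.1629, -0.6033, 0.3467]
ee_rot: [-2.41, -2.015, -0.0]
force: [-0.8, 0.0, -0.1]
width: 0.649
gripper_force: 0.0
```

```bash
python3 -c "
from h import *
np.set_printoptions(precision=3,suppress=True)
delta(-.235,0,.12)"
```

```text
t 2.45 P [ 0.163 -0.603  0.347] fix [-716.856  222.979] z 346.7136889064944 heading err deg 0.3766926432516 width 59.68254372392923 F [-0.782  0.007 -0.09 ] tilt [ 0. -0. -1.] q [ 1.34   0.38  -0.177  1.365  0.066  1.402  0.986]
tool shift mm [480.372 226.149 226.724]
```

Emit:
move_arm(
  motion=[
    {"tx": 0.04,"ty": 0.019,"tz": 0,"twist": 0},
    {"tx": 0.04,"ty": 0.019,"tz": 0,"twist": 0},
    {"tx": 0.04,"ty": 0.019,"tz": 0,"twist": 0},
    {"tx": 0.04,"ty": 0.019,"tz": 0,"twist": 0},
    {"tx": 0.04,"ty": 0.019,"tz": 0,"twist": 0},
    {"tx": 0.04,"ty": 0.019,"tz": 0,"twist": 0},
    {"tx": 0.04,"ty": 0.019,"tz": 0,"twist": 0},
    {"tx": 0.04,"ty": 0.019,"tz": 0,"twist": 0},
    {"tx": 0.04,"ty": 0.019,"tz": 0,"twist": 0},
    {"tx": 0.04,"ty": 0.019,"tz": 0,"twist": 0},
    {"tx": 0.04,"ty": 0.018,"tz": 0,"twist": 0},
    {"tx": 0.04,"ty": 0.018,"tz": 0,"twist": 0},
  ],
)

```text
clock: 3.65
position: [0.4736, -0.1714, 0.347]
ee_rot: [2.416, 2.007, 0.0]
force: [1.0, -0.7, -0.2]
width: 0.647
gripper_force: 0.0
```

Emit:
move_arm(
  motion=[
    {"tx": 0,"ty": 0,"tz": 0.04,"twist": 0.004},
    {"tx": 0,"ty": 0,"tz": 0.04,"twist": 0},
    {"tx": 0,"ty": 0,"tz": 0.04,"twist": 0},
    {"tx": 0,"ty": 0,"tz": 0.04,"twist": 0},
    {"tx": 0,"ty": 0,"tz": 0.04,"twist": 0},
    {"tx": 0,"ty": 0,"tz": 0.02,"twist": 0},
    {"tx": 0,"ty": 0,"tz": 0,"twist": 0},
  ],
)

```text
clock: 4.35
position: [0.4709, -0.1724, 0.1242]
ee_rot: [-2.419, -1.998, 0.004]
force: [0.0, 0.2, 0.3]
width: 0.653
gripper_force: 0.0
```

Run:
```python
from h import *
np.set_printoptions(precision=3,suppress=True)
delta(-.233,0,.027)
save("wrist","w1.png")
for q,z in [("filter",.012),("filter_neck",.058),("seat",.012),("stopper",.16)]:
    for cam in ("wrist","top"):
        for r in arm.place_of(cam,q)[:2]: P=at_z(cam,r["point"],z);print(cam,q,r["conf"],P,f(P)*1000)
```

```text
t 4.35 P [ 0.471 -0.172  0.124] fix [-236.664   -0.615] z 124.19863909859394 heading err deg -0.30039660848136374 width 60.09807202108011 F [0.043 0.208 0.255] tilt [ 0.001 -0.005 -1.   ] q [ 0.61   0.404 -0.473  1.959  0.242  0.839 -0.185]
tool shift mm [ 3.589 -0.128 97.203]
wrist filter 0.83 [ 0.418 -0.254  0.012] [-325.999   36.048]
wrist filter 0.77 [ 0.309 -0.176  0.012] [-270.208  158.269]
top filter 0.97 [ 0.297 -0.325  0.012] [-418.149  142.033]
top filter 0.95 [ 0.601 -0.266  0.012] [-304.642 -145.343]
wrist filter_neck 0.83 [ 0.475 -0.078  0.058] [-142.609   12.577]
top filter_neck 0.97 [ 0.302 -0.174  0.058] [-269.632  165.507]
top filter_neck 0.94 [ 0.589 -0.255  0.058] [-296.245 -131.82 ]
wrist seat 0.7 [ 0.501 -0.032  0.012] [-92.796  -4.181]
top seat 0.58 [ 0.502 -0.03   0.012] [-90.945  -5.28 ]
top seat 0.37 [0.374 0.409 0.012] [316.514 201.813]
top stopper 0.4 [0.506 0.005 0.16 ] [-55.829  -2.389]
top stopper 0.17 [ 0.438 -0.369  0.16 ] [-435.68    -4.734]
```

View pics/w1.png

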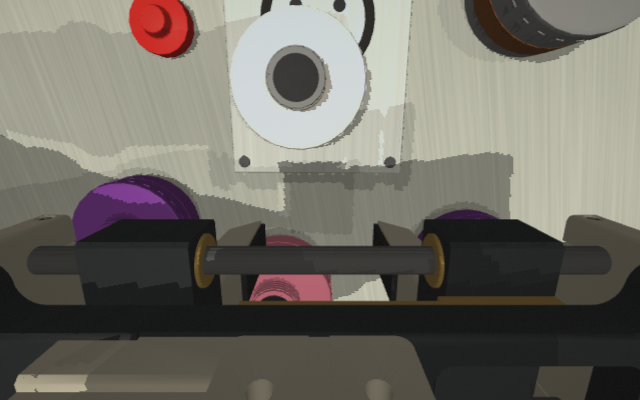

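The wrist view shows the filter on the plate at (298,77), centred between the fingers, with the pink look-alike behind the gripper and clear. I'll descend and push.

Emit:
move_arm(
  motion=[
    {"tx": 0.003,"ty": 0,"tz": 0.03,"twist": -0.003},
    {"tx": 0,"ty": 0,"tz": 0.03,"twist": 0},
    {"tx": 0,"ty": 0,"tz": 0.025,"twist": 0},
    {"tx": 0,"ty": 0,"tz": 0.014,"twist": 0},
    {"tx": 0,"ty": 0,"tz": 0,"twist": 0},
  ],
)

```text
clock: 5.3
position: [0.4724, -0.1696, 0.0263]
ee_rot: [-2.416, -2.005, 0.003]
force: [-0.4, -0.0, -0.2]
width: 0.652
gripper_force: 0.0
```

Emit:
move_arm(
  motion=[
    {"tx": 0.007,"ty": 0,"tz": 0,"twist": 0},
    {"tx": 0.007,"ty": 0,"tz": 0,"twist": 0},
    {"tx": 0.007,"ty": 0,"tz": 0,"twist": 0},
    {"tx": 0.007,"ty": 0,"tz": 0,"twist": 0},
    {"tx": 0.007,"ty": 0,"tz": 0,"twist": 0},
    {"tx": 0.007,"ty": 0,"tz": 0,"twist": 0},
    {"tx": 0.007,"ty": 0,"tz": 0,"twist": 0},
    {"tx": 0.007,"ty": 0,"tz": 0,"twist": 0},
    {"tx": 0.007,"ty": 0,"tz": 0,"twist": 0},
    {"tx": 0,"ty": 0,"tz": 0,"twist": 0},
  ],
)

```text
clock: 6.3
position: [0.4854, -0.1066, 0.0277]
ee_rot: [-2.416, -2.008, -0.001]
force: [0.2, 0.5, 0.4]
width: 0.649
gripper_force: 0.0
```

Run:
```python
from h import *
np.set_printoptions(precision=3,suppress=True)
delta(-.146,0,.025)
for q,z in [("filter_neck",.058)]:
    for cam in ("wrist","scene"):
        for r in arm.place_of(cam,q)[:2]: P=at_z(cam,r["point"],z);print(cam,q,r["conf"],P,f(P)*1000)
```

```text
t 6.3 P [ 0.485 -0.107  0.028] fix [-169.248   -2.76 ] z 27.732459574212587 heading err deg 0.05465055833958007 width 59.71864118787549 F [0.225 0.509 0.435] tilt [ 0.001  0.    -1.   ] q [ 0.411  0.537 -0.402  2.057  0.354  0.613 -0.417]
tool shift mm [23.249 -2.738  2.747]
wrist filter_neck 0.83 [ 0.491 -0.025  0.058] [-88.162   6.695]
scene filter_neck 0.82 [ 0.6   -0.267  0.058] [-305.479 -145.12 ]
scene filter_neck 0.8 [ 0.472 -0.079  0.058] [-144.224   15.217]
```

Run:
```python
from h import *
np.set_printoptions(precision=3,suppress=True)
for cam in ("wrist","scene","top"):
    arm.get_image(cam)
    for r in arm.place_of(cam,"filter_neck")[:4]:
        P=at_z(cam,r["point"],.058)
        if abs(f(P)[1])<.07: print(cam,r["conf"],f(P)*1000)
```

```text
wrist 0.83 [-110.819    7.959]
scene 0.95 [-114.205   11.102]
scene 0.56 [-325.774   32.764]
top 0.81 [-109.06     9.921]
top 0.55 [-336.815   32.879]
```

Emit:
move_arm(
  motion=[
    {"tx": 0.004,"ty": 0,"tz": 0.002,"twist": 0},
    {"tx": 0.004,"ty": -0.001,"tz": 0,"twist": 0},
    {"tx": 0.004,"ty": -0.001,"tz": 0,"twist": 0},
    {"tx": 0.003,"ty": 0,"tz": 0,"twist": 0},
    {"tx": 0,"ty": 0,"tz": 0,"twist": 0},
  ],
)

```text
clock: 7.2
position: [0.486, -0.0921, 0.0258]
ee_rot: [-2.416, -2.007, -0.0]
force: [0.3, 0.2, 0.5]
width: 0.655
gripper_force: 0.0
```

```bash
cat >> h.py <<'E'
def see():
    for cam in ("wrist","scene","top"):
        arm.get_image(cam)
        for r in arm.place_of(cam,"filter_neck")[:4]:
            P=at_z(cam,r["point"],.058)
            if abs(f(P)[1])<.07 and f(P)[0]>-.2: print(cam,r["conf"],f(P)*1000)
E
python3 - <<'E'
from h import *
np.set_printoptions(precision=3,suppress=True)
where();see()
E
```

```text
t 7.2 P [ 0.486 -0.092  0.026] fix [-154.893   -0.694] z 25.76016197609446 heading err deg 0.023069209435311315 width 60.275913086327186 F [0.261 0.24  0.454] tilt [ 0.  0. -1.] q [ 0.379  0.537 -0.399  2.064  0.356  0.605 -0.45 ]
wrist 0.88 [-101.172    4.853]
scene 0.56 [-97.458   8.039]
top 0.86 [-95.405  12.073]
```

Emit:
move_arm(
  motion=[
    {"tx": 0.002,"ty": 0,"tz": 0,"twist": 0},
    {"tx": 0.002,"ty": 0,"tz": 0,"twist": 0},
    {"tx": 0.001,"ty": 0,"tz": 0,"twist": 0},
    {"tx": 0,"ty": 0,"tz": 0,"twist": 0},
  ],
)

```text
clock: 7.9
position: [0.4869, -0.0877, 0.0257]
ee_rot: [-2.417, -2.006, -0.0]
force: [0.1, 0.4, -0.8]
width: 0.649
gripper_force: 0.1
```

Run:
```python
from h import *
np.set_printoptions(precision=3,suppress=True)
where();see();save("top","t2.png",(255,170,375,260),5)
```

```text
t 7.9 P [ 0.487 -0.088  0.026] fix [-150.476   -0.722] z 25.70962193101195 heading err deg -0.02259786377993892 width 59.74891998087313 F [ 0.059  0.44  -0.833] tilt [ 0.  0. -1.] q [ 0.369  0.537 -0.398  2.064  0.356  0.605 -0.459]
wrist 0.82 [-98.826   3.33 ]
scene 0.62 [-92.995   9.026]
top 0.74 [-88.914  -1.264]
```

View pics/t2.png

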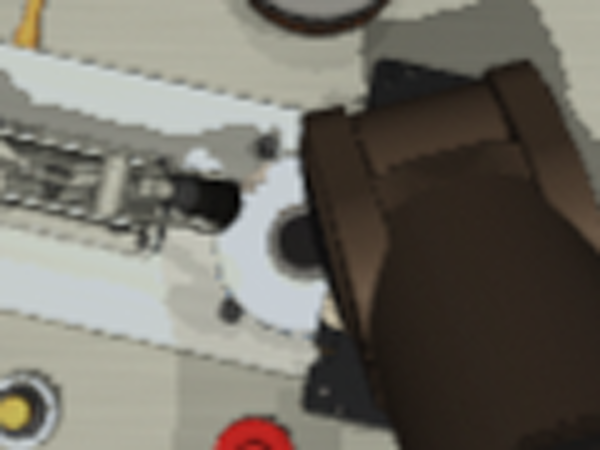

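Emit:
move_arm(
  motion=[
    {"tx": 0.002,"ty": 0,"tz": 0,"twist": 0},
    {"tx": 0.001,"ty": 0,"tz": 0,"twist": 0},
    {"tx": 0.001,"ty": 0,"tz": 0,"twist": 0},
    {"tx": 0,"ty": 0,"tz": 0,"twist": 0},
  ],
)

```text
clock: 8.65
position: [0.4876, -0.0838, 0.0257]
ee_rot: [-2.417, -2.006, -0.0]
force: [0.7, 0.5, 0.8]
width: 0.649
gripper_force: 0.2
```

Run:
```python
from h import *
np.set_printoptions(precision=3,suppress=True)
where();see()
```

```text
t 8.65 P [ 0.488 -0.084  0.026] fix [-146.498   -0.71 ] z 25.71306246876181 heading err deg -0.025166798420856108 width 59.67415786347094 F [0.696 0.488 0.818] tilt [ 0. -0. -1.] q [ 0.361  0.537 -0.398  2.064  0.356  0.605 -0.467]
wrist 0.87 [-94.715   1.772]
scene 0.88 [-93.604  -1.318]
top 0.66 [-86.156   4.437]
```

Emit:
move_arm(
  motion=[
    {"tx": 0.001,"ty": 0,"tz": 0,"twist": 0},
    {"tx": 0.001,"ty": 0,"tz": 0,"twist": 0},
    {"tx": 0,"ty": 0,"tz": 0,"twist": 0},
  ],
)

```text
clock: 9.25
position: [0.488, -0.0819, 0.0257]
ee_rot: [2.417, 2.006, 0.0]
force: [0.3, -0.2, 1.3]
width: 0.652
gripper_force: 0.2
```

Emit:
move_arm(
  motion=[
    {"tx": 0.001,"ty": 0,"tz": 0,"twist": 0},
    {"tx": 0,"ty": 0,"tz": 0,"twist": 0},
  ],
)

```text
clock: 9.45
position: [0.488, -0.0812, 0.0257]
ee_rot: [2.418, 2.006, -0.001]
force: [0.1, -1.7, 0.2]
width: 0.649
gripper_force: 0.7
```

Run:
```python
from h import *
np.set_printoptions(precision=3,suppress=True)
where();see()
```

```text
t 9.45 P [ 0.488 -0.081  0.026] fix [-143.899   -0.65 ] z 25.700771975662136 heading err deg -0.03764642431039818 width 59.68501606053332 F [ 0.063 -1.706  0.173] tilt [-0. -0. -1.] q [ 0.355  0.537 -0.397  2.064  0.356  0.605 -0.473]
wrist 0.66 [-93.492  -1.125]
scene 0.93 [-90.368   5.638]
top 0.78 [-94.388   4.815]
```

Emit:
move_arm(
  motion=[
    {"tx": 0.001,"ty": 0,"tz": 0,"twist": 0},
    {"tx": 0,"ty": 0,"tz": 0,"twist": 0},
  ],
)

```text
clock: 9.95
position: [0.488, -0.081, 0.0257]
ee_rot: [2.418, 2.005, -0.002]
force: [-0.8, -5.4, 0.4]
width: 0.65
gripper_force: 2.1
```

Emit:
move_arm(
  motion=[
    {"tx": 0.001,"ty": 0,"tz": 0,"twist": 0},
    {"tx": 0,"ty": 0,"tz": 0,"twist": 0},
  ],
)

```text
clock: 10.15
position: [0.4879, -0.0807, 0.0256]
ee_rot: [2.418, 2.004, -0.003]
force: [-1.5, -7.5, 1.9]
width: 0.646
gripper_force: 3.1
```

Run:
```python
from h import *
np.set_printoptions(precision=3,suppress=True)
where();see();save("wrist","w2.png")
```

```text
t 10.15 P [ 0.488 -0.081  0.026] fix [-143.375   -0.467] z 25.646652340342932 heading err deg -0.09469745495157156 width 59.38804851179603 F [-1.453 -7.453  1.864] tilt [-0.002 -0.001 -1.   ] q [ 0.352  0.537 -0.396  2.064  0.357  0.606 -0.477]
wrist 0.97 [-92.217  -0.019]
scene 0.94 [-92.734  -9.522]
top 0.76 [-90.364   7.157]
```

View pics/w2.png

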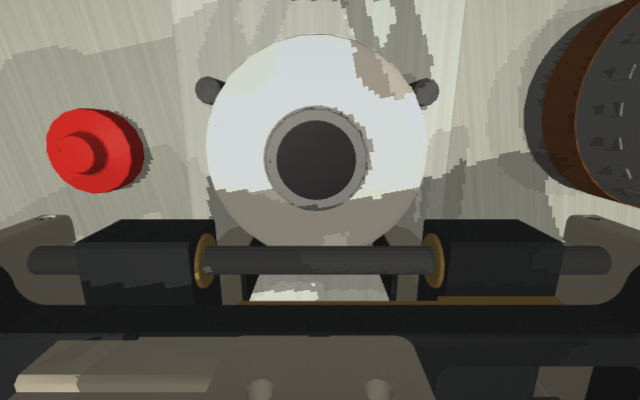

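The wrist view shows the body touching both pins, at (208,91) and (426,91), with the neck at (316,158). The push force has risen to 7.5 N, so the filter is home. I'll back off, lift, shut the fingers and go to the lever.

Emit:
move_arm(
  motion=[
    {"tx": -0.01,"ty": 0,"tz": 0,"twist": 0},
    {"tx": -0.03,"ty": 0,"tz": 0,"twist": 0},
    {"tx": -0.02,"ty": 0,"tz": 0,"twist": 0},
    {"tx": 0,"ty": 0,"tz": -0.03,"twist": 0},
    {"tx": 0,"ty": 0,"tz": -0.045,"twist": 0},
    {"tx": 0,"ty": 0,"tz": -0.045,"twist": 0},
    {"tx": 0,"ty": 0,"tz": -0.045,"twist": 0},
    {"tx": 0,"ty": 0,"tz": -0.045,"twist": 0},
    {"tx": 0,"ty": 0,"tz": -0.045,"twist": 0},
    {"tx": 0,"ty": 0,"tz": -0.045,"twist": 0},
  ],
)

```text
clock: 11.5
position: [0.4772, -0.1378, 0.3278]
ee_rot: [2.417, 2.007, 0.001]
force: [2.0, -0.6, -0.3]
width: 0.652
gripper_force: 0.0
```

Emit:
move_arm(
  gripper=1,
  motion=[
    {"tx": 0.04,"ty": 0,"tz": 0,"twist": 0},
    {"tx": 0.04,"ty": 0,"tz": 0,"twist": 0},
    {"tx": 0.04,"ty": 0,"tz": 0,"twist": 0},
    {"tx": 0.04,"ty": 0,"tz": 0,"twist": 0},
    {"tx": 0.04,"ty": 0,"tz": 0,"twist": 0},
    {"tx": 0.04,"ty": 0,"tz": 0,"twist": 0},
    {"tx": 0.02,"ty": 0,"tz": 0,"twist": 0},
    {"tx": 0,"ty": 0,"tz": 0,"twist": 0},
  ],
)

```text
clock: 12.3
position: [0.525, 0.1215, 0.3257]
ee_rot: [-2.41, -2.012, -0.002]
force: [-0.4, 0.4, -0.4]
width: 0.022
gripper_force: 0.0
```

Run:
```python
from h import *
np.set_printoptions(precision=3,suppress=True)
delta(.063,0,.215)
save("scene","s2.png",(270,180,420,290),5)
for cam in ("scene","top"):
    arm.get_image(cam)
    for q,z in (("filter_neck",.058),("lever_pad",.215),("stopper",.16)):
        for r in arm.place_of(cam,q)[:4]:
            P=at_z(cam,r["point"],z)
            if abs(f(P)[1])<.07 and f(P)[0]>-.2: print(cam,q,r["conf"],f(P)*1000)
```

```text
t 12.3 P [0.525 0.121 0.326] fix [62.186  0.249] z 325.67319698506714 heading err deg 0.3031668071206406 width 1.9862696369716129 F [-0.43   0.449 -0.418] tilt [ 0.002 -0.001 -1.   ] q [ 0.181  0.299 -0.662  1.586  0.186  1.32  -0.685]
tool shift mm [  0.536   0.318 110.675]
scene filter_neck 0.81 [-91.174  -7.588]
scene lever_pad 0.85 [115.258 -14.252]
scene stopper 0.51 [-65.075  -0.837]
top filter_neck 0.97 [-88.722   0.367]
top stopper 0.63 [-58.596  -2.673]
```

View pics/s2.png

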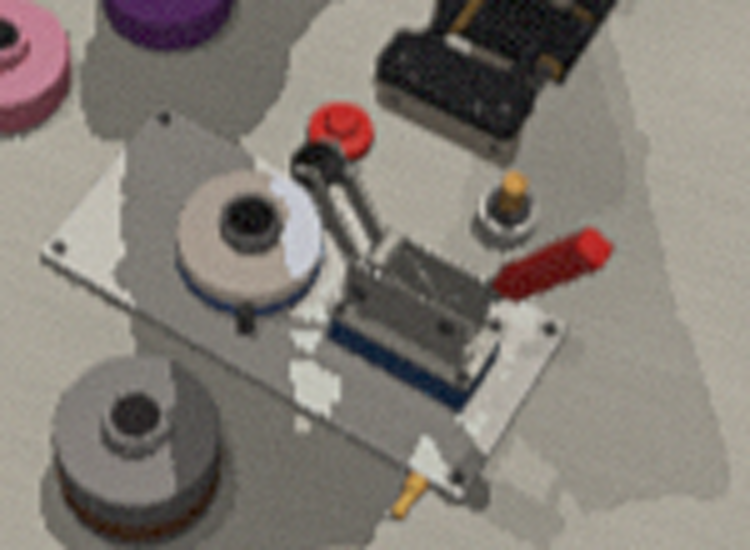

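The filter (blue band) sits at its seat at crop (250,240) with the clamp open. The red lever's grip is at crop (555,265), and the closed fingers hang behind it. I'll descend between the arm and the lever.

Emit:
move_arm(
  motion=[
    {"tx": 0,"ty": 0,"tz": 0.03,"twist": 0.003},
    {"tx": 0,"ty": 0,"tz": 0.03,"twist": 0},
    {"tx": 0,"ty": 0,"tz": 0.03,"twist": 0},
    {"tx": 0,"ty": 0,"tz": 0.02,"twist": 0},
    {"tx": 0,"ty": 0,"tz": 0,"twist": 0},
  ],
)

```text
clock: 13.25
position: [0.5239, 0.1163, 0.2133]
ee_rot: [-2.421, -1.999, 0.007]
force: [-0.3, -0.6, 0.3]
width: 0.006
gripper_force: 0.0
```

Run:
```python
from h import *
np.set_printoptions(precision=3,suppress=True)
delta(.063,0,.215)
p=None
for j in np.arange(.1,1.31,.1):
    e=1.3-j; C=np.array([.061+.12*np.cos(e)-.011*np.sin(e)-.0095,.1+.12*np.sin(e)+.011*np.cos(e)])*1000
    print(round(j,2),C,None if p is None else C-p);p=C
```

```text
t 13.25 P [0.524 0.116 0.213] fix [56.847  0.431] z 213.2556640902718 heading err deg -0.3342119391680427 width 0.5539771634987035 F [-0.303 -0.56   0.331] tilt [-0.002 -0.004 -1.   ] q [ 0.162  0.383 -0.638  1.764  0.254  1.084 -0.753]
tool shift mm [ 6.151  0.388 -1.759]
0.1 [ 84.731 215.831] None
0.2 [ 96.128 211.934] [11.398 -3.896]
0.3 [107.08 206.92] [10.952 -5.015]
0.4 [117.477 200.837] [10.397 -6.083]
0.5 [127.214 193.747] [ 9.737 -7.09 ]
0.6 [136.195 185.719] [ 8.981 -8.027]
0.7 [144.329 176.836] [ 8.135 -8.884]
0.8 [151.536 167.184] [ 7.207 -9.651]
0.9 [157.744 156.862] [  6.207 -10.323]
1.0 [162.89  145.971] [  5.146 -10.891]
1.1 [166.923 134.621] [  4.033 -11.35 ]
1.2 [169.802 122.925] [  2.88  -11.696]
1.3 [171.5 111. ] [  1.698 -11.925]
```

Emit:
move_arm(
  motion=[
    {"tx": 0.015,"ty": 0,"tz": 0,"twist": -0.003},
    {"tx": 0.013,"ty": 0,"tz": 0,"twist": 0},
    {"tx": 0.011,"ty": 0,"tz": 0.002,"twist": 0},
    {"tx": 0.011,"ty": 0,"tz": 0.005,"twist": 0},
    {"tx": 0.01,"ty": 0,"tz": 0.006,"twist": 0},
    {"tx": 0.01,"ty": 0,"tz": 0.007,"twist": 0},
    {"tx": 0.009,"ty": 0,"tz": 0.008,"twist": 0},
    {"tx": 0,"ty": 0,"tz": 0,"twist": 0},
  ],
)

```text
clock: 14.05
position: [0.5392, 0.1965, 0.1862]
ee_rot: [-2.415, -2.007, 0.003]
force: [0.1, -0.5, 0.6]
width: 0.004
gripper_force: 0.0
```

Run:
```python
from h import *
np.set_printoptions(precision=3,suppress=True)
delta(.1443,0,.1768)
see()
```

```text
t 14.05 P [0.539 0.196 0.186] fix [138.47   0.12] z 186.15107258077438 heading err deg 0.06927049725025695 width 0.39727880864224746 F [ 0.065 -0.494  0.571] tilt [-0.    -0.002 -1.   ] q [ 0.005  0.469 -0.629  1.712  0.308  1.063 -0.908]
tool shift mm [5.833 0.148 9.349]
top 0.9 [-88.058   8.221]
```

Emit:
move_arm(
  motion=[
    {"tx": 0.006,"ty": 0,"tz": 0.009,"twist": 0},
    {"tx": 0.007,"ty": 0,"tz": 0.01,"twist": 0},
    {"tx": 0,"ty": 0,"tz": 0,"twist": 0},
  ],
)

```text
clock: 14.65
position: [0.5415, 0.2088, 0.167]
ee_rot: [-2.415, -2.007, 0.003]
force: [-1.2, 0.6, 0.0]
width: 0.005
gripper_force: 0.0
```

Run:
```python
from h import *
np.set_printoptions(precision=3,suppress=True)
delta(.1629,0,.146)
save("scene","s3.png",(270,180,420,290),5)
```

```text
t 14.65 P [0.541 0.209 0.167] fix [150.988   0.121] z 166.9543299010902 heading err deg 0.042130911490177156 width 0.45970379738539624 F [-1.233  0.625  0.014] tilt [-0.001 -0.002 -1.   ] q [-0.024  0.498 -0.62   1.719  0.328  1.032 -0.942]
tool shift mm [11.925  0.177 20.947]
```

View pics/s3.png

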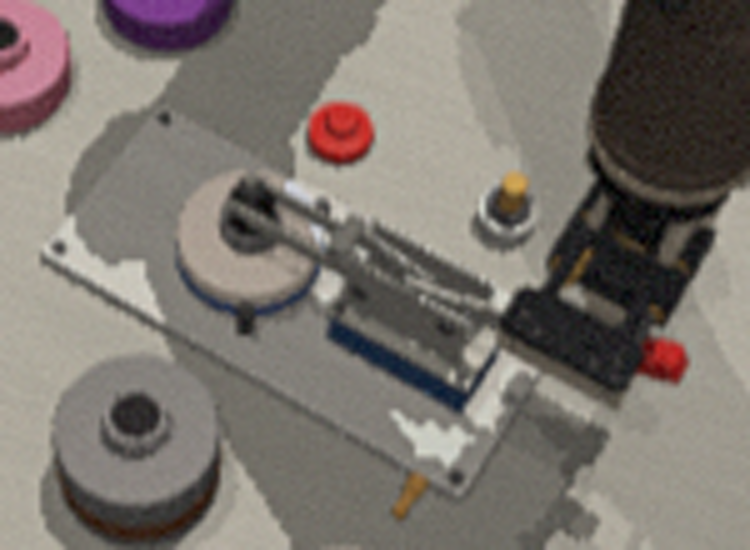

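The lever moves with the fingers: the red tip is at crop (662,358) and the arm has swung down over the neck at (250,210). I'll carry on over the dead point.

Emit:
move_arm(
  motion=[
    {"tx": 0.007,"ty": 0,"tz": 0.01,"twist": 0},
    {"tx": 0.005,"ty": 0,"tz": 0.011,"twist": 0},
    {"tx": 0.005,"ty": 0,"tz": 0.011,"twist": 0},
    {"tx": 0.002,"ty": 0,"tz": 0.012,"twist": 0},
    {"tx": 0,"ty": 0,"tz": 0,"twist": 0},
  ],
)

```text
clock: 15.2
position: [0.545, 0.2268, 0.1228]
ee_rot: [-2.416, -2.006, 0.004]
force: [0.0, 0.4, 0.6]
width: 0.006
gripper_force: 0.0
```

Run:
```python
from h import *
np.set_printoptions(precision=3,suppress=True)
delta(.1715,0,.111)
```

```text
t 15.2 P [0.545 0.227 0.123] fix [169.384  -0.081] z 122.7825941534462 heading err deg 0.005872225575230143 width 0.5348181272318805 F [0.015 0.426 0.59 ] tilt [-0.001 -0.002 -1.   ] q [-0.074  0.559 -0.596  1.741  0.371  0.958 -1.001]
tool shift mm [ 2.129 -0.055 11.78 ]
```

Emit:
move_arm(
  motion=[
    {"tx": 0,"ty": 0,"tz": 0.006,"twist": 0},
    {"tx": 0,"ty": 0,"tz": 0.004,"twist": 0},
    {"tx": 0,"ty": 0,"tz": 0.002,"twist": 0},
    {"tx": 0,"ty": 0,"tz": 0,"twist": 0},
  ],
)

```text
clock: 15.6
position: [0.5458, 0.2263, 0.1124]
ee_rot: [-2.418, -2.006, 0.001]
force: [-0.1, -0.7, -0.9]
width: 0.005
gripper_force: 0.0
```

Run:
```python
from h import *
np.set_printoptions(precision=3,suppress=True)
where()
```

```text
t 15.6 P [0.546 0.226 0.112] fix [169.076  -0.907] z 112.44993022135503 heading err deg -0.046197129547653655 width 0.44596509497438297 F [-0.117 -0.736 -0.881] tilt [-0. -0. -1.] q [-0.078  0.57  -0.59   1.752  0.382  0.937 -1.01 ]
```

Pressing to z = 112 mm with no resistance means the lever has snapped to its stop. I'll lift clear and check.

Emit:
move_arm(
  motion=[
    {"tx": 0,"ty": 0,"tz": -0.03,"twist": 0},
    {"tx": 0,"ty": 0,"tz": -0.04,"twist": 0},
    {"tx": 0,"ty": 0,"tz": -0.04,"twist": 0},
    {"tx": 0,"ty": 0,"tz": -0.04,"twist": 0},
    {"tx": 0.04,"ty": -0.03,"tz": -0.02,"twist": 0},
    {"tx": 0.04,"ty": -0.03,"tz": 0,"twist": 0},
    {"tx": 0.04,"ty": -0.03,"tz": 0,"twist": 0},
    {"tx": 0,"ty": 0,"tz": 0,"twist": 0},
  ],
)

```text
clock: 16.4
position: [0.4754, 0.3656, 0.2825]
ee_rot: [-2.403, -2.017, -0.003]
force: [0.4, -0.1, 0.4]
width: 0.006
gripper_force: 0.0
```

Run:
```python
from h import *
np.set_printoptions(precision=3,suppress=True)
where();save("scene","s4.png",(270,180,420,290),5)
for cam in ("scene","top"):
    arm.get_image(cam)
    for q,z in (("filter_neck",.058),("lever_pad",.111),("stopper",.066)):
        for r in arm.place_of(cam,q)[:4]:
            P=at_z(cam,r["point"],z)
            if abs(f(P)[1])<.07 and f(P)[0]>-.2: print(cam,q,r["conf"],f(P)*1000)
```

```text
t 16.4 P [0.475 0.366 0.283] fix [292.981  93.847] z 282.5177688451138 heading err deg 0.6008619289796003 width 0.5640144501555131 F [ 0.441 -0.111  0.397] tilt [ 0.005 -0.002 -1.   ] q [-0.278  0.44  -0.681  1.514  0.279  1.285 -1.165]
scene filter_neck 0.94 [-96.637  -7.752]
scene lever_pad 0.75 [187.27   -7.356]
scene stopper 0.49 [-104.471   -6.728]
scene stopper 0.27 [-73.298   0.881]
top filter_neck 0.91 [-93.785   9.591]
top lever_pad 0.74 [195.297  -1.15 ]
top stopper 0.53 [-96.205   0.205]
```

View pics/s4.png

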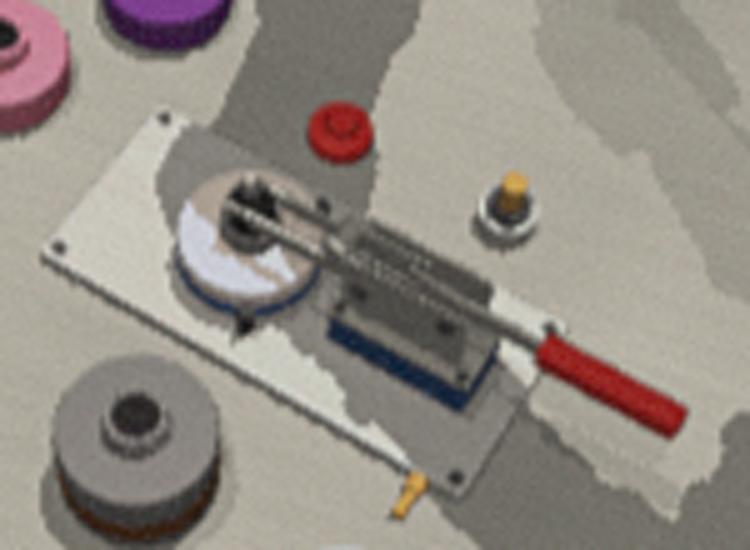

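The lever lies level at crop (612,385), with the pad at x = 187 mm against 186 mm expected. The stopper is on the neck at (250,205), and the plug, adapter and canister beside the fixture look unmoved. I'll hand it in.

```bash
python3 -c "
from cell import arm
print(arm.sign_off())"
```

```text
the job is handed in; nothing more can be done
None
```

The filter is pushed home against both pins, the clamp lever is snapped into lock with the stopper on the filter's neck, and the job is handed in; the hand-in gave no verdict, and the stopper's pressing force was not measured.

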